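# Fit the slicing disc to the food processor and turn it by hand to check that it runs free

### The job

The food processor's slicing disc has been washed: lift it by its black centre knob, lower its stem over the spindle in the clear bowl, and feel for the drive by turning the disc to and fro with light pressure until it drops over the red lugs and can be pressed fully home. Then check that it runs free: turn the seated disc by hand, always the same way and without forcing it or rubbing the bowl, through at least a turn and a half, and leave it fully home, at rest. Leave everything else where it is.

Things in the scene. Friction and masses are not known exactly. Their poses are not given: they have to be found in the camera images.
- disc: Loose slicing disc, 0.15 to 0.31 kg: plate 167 mm across (underside 40 mm, top 44 mm above the origin) on a grey stem 36 mm across, pointing down, on which it stands upright at the start; origin at the centre of the stem's lower end, z up. From below the stem has a hole 13 mm across, 42 mm deep, and 4 slots 10 mm wide, 10.5 mm deep, along the disc's +x, +y, -x, -y, which fit over the drive's lugs.
- disc_knob (a point): Centre of the disc's black round knob, on its axis 58 mm above its origin, to grip from above at any yaw: 27 mm across, from 47 to 70 mm above the disc's origin. Axes as the disc's.
- finger_opening (a point): Middle of one of the plate's two finger openings, on the disc's +y axis, 45 mm from the axis, level with the plate's top; the other is its mirror image on the -y axis. Each goes right through, from 20 to 70 mm from the axis, 105 deg wide. A finger or the closed gripper tip put in and pushed against an opening's end turns the disc. The steel sectors between them lie along the disc's x axis.
- processor: Food processor, fixed: white round motor base 210 mm across with the clear bowl on top; origin at the centre of its underside on the worktop, z up; its control panel looks along its -x axis. A black bowl handle stands out to 137 mm from the axis on its +y side.
- bowl: Clear plastic bowl, fixed on the processor; origin at the centre of its underside, 80 mm above the worktop. Outside 187 mm across, wall 3 mm, floor 84 mm and rim 148 mm above the worktop, open at the top. The seated disc runs 6 mm clear of its wall, 14 mm below the rim.
- spindle_tip (a point): Tip of the steel spindle upright on the bowl's axis, 130 mm above the worktop: 11 mm thick, its last 7 mm tapering to 4 mm. Leaf springs in its sides, 96 to 119 mm above the worktop, grip the hole in the disc's stem (16 mm across there, pressed in to 13): the disc does not sink home by its own weight, the push down is 8 to 13 N to get over them, then 5 to 8 N.
- seat (a point): Centre of the drive's flange at the spindle's foot, 90 mm above the worktop, z up; the disc's origin lies here when it is home. On the flange stand 4 red lugs 6 mm wide, 8 mm high, 10.5 to 18 mm from the axis, 90 deg apart; where they point is not given. Unless the slots stand over them (within 0.11 rad) the stem rests on them 8 mm above home. Pressing over 30 N spoils the plastic drive.
- motor (a joint): Angle of the motor shaft with the drive, rad, anticlockwise from above positive, counted on over full turns, within 0.15 of zero at the start; its zero says nothing of where the lugs point. It turns both ways without end against a steady drag of 0.15 N m (3.5 N at a finger opening) and stays where it is left; a light touch of the disc on the lugs does not turn it.
- spice_a: Bystander: spice jar with red cap, 41 mm across, 105 mm high, at the back behind the processor; origin at the centre of its underside.
- spice_b: Bystander: the other spice jar with red cap, 41 mm across, 105 mm high, at the back behind the processor; origin at the centre of its underside.
- pepper_mill: Bystander: dark wooden pepper mill, 58 mm across, 165 mm high, at the back; origin at the centre of its underside.
- honey_jar: Bystander: glass jar with grey lid, 61 mm across, 100 mm high, at the back right; origin at the centre of its underside.
- espresso_cup_a: Bystander: green espresso cup, 65 mm across, 52 mm high, to the right; origin at the centre of its underside.
- lemon: Bystander: lemon, 71 mm long, on the chopping board at the left; origin at the centre of its underside.
- garlic: Bystander: garlic bulb, 60 mm across, on the chopping board at the left; origin at the centre of its underside.

How it is judged:
On the way, in this order (a step that is already met when the one before it is completed fails the run):
1. the disc is fully home on the drive, over the lugs (z of disc in the frame of seat below 0.0025 m and horizontal distance between disc and seat below 0.003 m and angle between disc's own z axis and vertical below 0.1 rad), for 0.2 s.
2. the seated disc has turned the motor shaft through at least a full turn (a turn and a half less play and any turning back before) (all of step 1 and (value of joint motor above 6.6 rad or value of joint motor below -6.6 rad)), for 0.1 s.
At the end, for the whole second after the job is handed in: The disc sits fully home (origin within 2.5 mm in height and 3 mm sideways of the seat, upright within 0.1 rad), it has carried the motor shaft to more than 6.6 rad from zero either way (a turn and a half, with ample play), and it is released and at rest (all of step 2 and linear speed of disc below 0.02 m/s and angular speed of disc below 0.1 rad/s and contact force between the fingers and disc below 0.1 N); the robot touches nothing.
It fails at once if the disc presses on the drive (or any part of the processor) with more than 75 N (all its contacts added up, with the 20 N squeeze of the leaf springs) (contact force between disc and processor above 75 N).
It fails at once if the disc rubs or knocks on the bowl (more than 8 N) (contact force between disc and bowl above 8 N).
It fails at once if the gripper or arm knocks the bowl or base (more than 10 N) (contact force between the arm and processor above 10 N).
It fails at once if the disc is tipped over (angle between disc's own z axis and vertical above 0.6 rad).
It fails at once if a bystander is moved by more than 30 mm (distance of any of spice_a, spice_b, pepper_mill, honey_jar, espresso_cup_a, lemon, garlic from where it was at the start of the episode above 0.03 m).
It also fails if it takes over 72 s, if anything falls off the work surface, if the arm or the gripper's body presses on something with over 40 N, if the wrist force passes 120 N, or if a joint passes its speed limit or range.

### The arm

A 6-joint arm with a two-finger parallel gripper is mounted at the origin on a cart in front of the work surface, level with it; the furniture and walls round the work are solid. World frame = base frame: x ahead of the robot, y to its left, z up, the work surface at z = 0. Lengths are in m, angles in rad, forces in N, time in s.
With the tool pointing down it reaches from about 0.2 to 0.875 m from the base axis. Payload 3.4 kg.
Tool frame: the origin (TCP) lies between the finger pads; the fingertips stand 25 mm ahead of it and the grasp point (between the pads) lies 6 mm ahead of it (r.nose_length is the z of the fingertips in the tool frame, in m); z points along the fingers, y is the line along which they close (so a half turn about z gives the same grasp; the last joint's range is limited). The gripper opens to 94 mm and grips with 3 to 60 N. Pads are 16 mm wide; open, the fingers measure 119 mm over their backs; the gripper's body (75 mm by 177 mm) begins 78 mm behind the grasp point.
Start: joints at [1.072, 0.276, 1.505, -0, 1.361, -0.121], TCP at [0.212, 0.534, 0.23] pointing down, gripper open.
Joint ranges: [-2.89, 2.89], [-0.75, 2.08], [0.22, 2.7], [-1.18, 4.32], [0.11, 2.71], [-2.7, 2.7]. Speed limits (rad/s): [2.57, 2.57, 3.14, 3.14, 3.14, 3.14].

### API

Orientations are given as a unit quaternion [w, x, y, z].
In Python, from plant import r, gripper_to, inverse_kinematics, vision, models, telemetry gives the robot as it stands. Calls block until the motion is done:
- r.move_to(position, orientation): joint-space move of the TCP to a pose.
- r.move_l(position, rot=None, vel=0.15, guard=None): straight line of the TCP; rot=None keeps the orientation; vel is the mean speed in m/s. With guard (N) it stops when the force on the tool has changed by that much, and returns True; else False.
- r.movej(angles): joint-space move.
- gripper_to(opening, f_grip=None): finger opening in m; f_grip is the grip in N (None keeps the last); returns when the fingers have stopped.
- r.hold(seconds).
- inverse_kinematics(position, orientation): joint angles nearest the present ones, or None.
- vision.snapshot(name): name is "scene" or "top" or "wrist"; returns the picture (400x640x3 uint8, red, green, blue); there is no depth.
- vision.get_calibration(name): a dict with "fx", "fy", "cx", "cy" (pixels), "position" and "orientation" of the camera in the world. Camera axes: x right, y down, z forward; pixel columns grow to the right and rows downward; lengths in m; the calibration is good to about 2 mm. The wrist camera is an equidistant fisheye: a pixel r from the principal point sees the ray r / f radians off the axis. A picture is of the moment at which its call begins: read the wrist's pose just before it. get_calibration takes no time and is no camera call; for the wrist camera it gives the pose at the moment of the call.
A pose or a line that the arm cannot do raises r.PlanningError and nothing moves.
- r.sign_off(): hands the job in; it is judged then, once.
Trained networks look in the newest picture that a camera, given by its name, has taken for a name from the list of things; names that differ only in an ending like _2 or _b are one class to them, and where a whole thing is asked for, a point or a joint stands for the part that bears it (a point fixed in the world has none). Each returns a list of dicts, best first, with "score" (0 to 1); they miss things now and then, are a little off and sometimes report something else, mostly with a low value. They report only what shows in the picture. A call takes as long as a camera call.
- models.boxes_of(thing, camera): "at" ([x, y, z] in m, in world coordinates, good to about 4 mm: the middle of the surface that is visible of it).
- models.regions_of(thing, camera): "pixels" (400x640 bool, what is visible of it).
- models.mark_of(thing, camera): "at" ([x, y, z] in m, in world coordinates, good to about 4 mm: a listed point, or the origin of a listed thing).
Readings, each from a call of its own:
- telemetry.current_t(): time.
- telemetry.current_joints(): joint angles.
- telemetry.current_dq(): joint speeds.
- telemetry.current_joint_efforts(): joint torques, N m.
- telemetry.current_ee_pos(): TCP position.
- telemetry.current_tool_rot(): TCP orientation.
- telemetry.current_wrist_force(): force on the tool from outside, world axes, zero at the start.
- telemetry.current_torque(): the same for the moment, N m.
- telemetry.current_opening(): finger opening in m.
- telemetry.current_finger_force(): force on a finger pad.
Only numpy, scipy, OpenCV 4.12 (cv2) and the standard library are available. Lean on these libraries where they do the work, as an engineer would, in place of code of your own. Each camera call takes 0.05 s, during which the arm holds its last target. There are 200 camera calls.

## Working session

There is one attempt and no reset: what is moved stays moved. The work goes in short steps, each a Python script; the robot and the scene stay as the last script left them, time stands still between calls to the robot, and variables do not carry over. Pictures are saved under pics/ and viewed, at most 10 in all, crops included, and the job is handed in when it is done.

```bash
ls; mkdir -p pics; python3 - <<'E'
from plant import r, vision, models, telemetry as t
import cv2, numpy as np
ims=[]
for c in ("scene","top"):
    im=vision.snapshot(c); ims.append(im)
    for n in ("disc","disc_knob","finger_opening","spindle_tip","seat","bowl","processor"):
        try: print(c,n,[(np.round(d["at"],4).tolist(),round(d["score"],2)) for d in models.mark_of(n,c)][:3])
        except Exception as e: print(n,e)
    k=vision.get_calibration(c); print(k)
cv2.imwrite("pics/a.png",cv2.resize(np.vstack(ims),(640,800))[:, :, ::-1][:400]);cv2.imwrite("pics/b.png",ims[1][:,:,::-1])
print(t.current_t())
E
```

```text
pics
scene disc [([0.4904, -0.2693, -0.0043], 0.83), ([0.4902, -0.2731, 0.0571], 0.61), ([0.4826, 0.0332, 0.0875], 0.26)]
scene disc_knob [([0.4924, -0.2736, 0.0554], 0.64)]
scene finger_opening [([0.5114, -0.2364, 0.0468], 0.57), ([0.5362, 0.3641, 0.022], 0.38)]
scene spindle_tip [([0.4795, 0.0351, 0.129], 0.65), ([0.7021, -0.005, -0.0016], 0.55)]
scene seat [([0.4829, 0.0303, 0.0898], 0.75)]
scene bowl [([0.4831, 0.039, 0.0776], 0.72)]
scene processor [([0.4821, 0.0411, 0.0002], 0.68)]
{'fx': 437.1801311312236, 'fy': 437.1801311312236, 'cx': 326.428583799087, 'cy': 195.72754373248398, 'position': array([0.07456058, 1.30349563, 0.9764408 ]), 'orientation': array([ 0.07811848, -0.15428084,  0.860442  , -0.47930626])}
top disc [([0.4861, -0.2704, -0.0017], 0.91)]
top disc_knob [([0.492, -0.2755, 0.0574], 0.63)]
top finger_opening [([0.5186, -0.24, 0.0459], 0.58)]
top spindle_tip [([0.4818, 0.0367, 0.1293], 0.93)]
top seat [([0.4858, 0.0398, 0.089], 0.57), ([0.3504, -0.4628, -0.0011], 0.19), ([0.4883, -0.2722, 0.0008], 0.18)]
top bowl [([0.4808, 0.0352, 0.082], 0.68), ([0.488, -0.271, -0.0044], 0.24)]
top processor []
{'fx': 385.64573728077175, 'fy': 385.64573728077175, 'cx': 317.08922924839317, 'cy': 202.30318397039304, 'position': array([0.06771985, 0.08885529, 1.43411384]), 'orientation': array([ 0.10580461, -0.61070329,  0.77314398, -0.13451862])}
0.8
```

```bash
cat > h.py <<'E'
from plant import r, gripper_to, inverse_kinematics, vision, models, telemetry as t
import cv2, numpy as np
from scipy.spatial.transform import Rotation as R
def down(yaw):  # tool z down, tool y axis at angle yaw+90deg-ish: Rz(yaw)*Rx(pi)
    x,y,z,w=(R.from_euler('z',yaw)*R.from_euler('x',np.pi)).as_quat(); return [w,x,y,z]
def yaw_now():
    w,x,y,z=t.current_tool_rot(); m=R.from_quat([x,y,z,w]).as_matrix(); return np.arctan2(m[1,0],m[0,0])
def unproj(px,z,k):  # wrist fisheye pixels -> world at height z
    px=np.atleast_2d(px).astype(float); d=(px-[k["cx"],k["cy"]])/[k["fx"],k["fy"]]; th=np.linalg.norm(d,axis=1)
    v=np.c_[d/np.maximum(th,1e-9)[:,None]*np.sin(th)[:,None],np.cos(th)]
    w,x,y,zz=k["orientation"]; v=R.from_quat([x,y,zz,w]).apply(v); p=np.array(k["position"])
    return p+v*((z-p[2])/v[:,2])[:,None]
def proj(P,k):
    w,x,y,z=k["orientation"]; c=R.from_quat([x,y,z,w]).inv().apply(np.atleast_2d(P)-k["position"])
    rr=np.linalg.norm(c[:,:2],axis=1); th=np.arctan2(rr,c[:,2])
    return c[:,:2]/np.maximum(rr,1e-9)[:,None]*th[:,None]*[k["fx"],k["fy"]]+[k["cx"],k["cy"]]
E
python3 - <<'E'
from h import *
print("yaw",yaw_now(),t.current_tool_rot())
S=np.array([.4820,.0355])
r.move_to([S[0]-.03,S[1],.30],down(0))
k=vision.get_calibration("wrist"); im=vision.snapshot("wrist"); print(k)
print(t.current_joints(),t.current_ee_pos())
for n in ("spindle_tip","seat","bowl"): print(n,[(np.round(d["at"],4).tolist(),round(d["score"],2)) for d in models.mark_of(n,"wrist")][:2])
cv2.imwrite("pics/w1.png",im[:,:,::-1])
import pickle; pickle.dump((im,k),open("w1.pkl","wb"))
# rectified top-down view at lug-top height, 120mm square, 5px/mm
g=np.linspace(.06,-.06,500); X,Y=np.meshgrid(S[0]+g,S[1]+g,indexing='ij')
p=proj(np.c_[X.ravel(),Y.ravel(),np.full(X.size,.098)],k).astype('f4').reshape(500,500,2)
rc=cv2.remap(im,p[...,0],p[...,1],cv2.INTER_CUBIC)
w=cv2.resize(im,(800,500)); out=np.hstack([cv2.resize(im,(480,300)),cv2.resize(rc,(300,300))]);cv2.imwrite("pics/w2.png",out[:,:,::-1])
print(t.current_t())
E
```

```text
yaw 2.7638532899606876 [3.18828990e-05 1.87748795e-01 9.82217076e-01 6.89900956e-05]
{'fx': 309.70691628693146, 'fy': 309.70691628693146, 'cx': 324.6398618077057, 'cy': 200.12023434970112, 'position': array([0.53326339, 0.03635289, 0.45573271]), 'orientation': array([ 0.09810571,  0.70058371, -0.69989675, -0.09850018])}
[-7.41152648e-02  5.51911329e-02  1.61115661e+00  3.18401788e-04
  1.47540945e+00  1.49532279e+00] [0.45201003 0.03614484 0.29990623]
spindle_tip [([0.4849, 0.0364, 0.1315], 0.57)]
seat [([0.4828, 0.0355, 0.0914], 0.67)]
bowl [([0.4884, 0.0384, 0.0789], 0.84)]
3.0083
```

View pics/b.png

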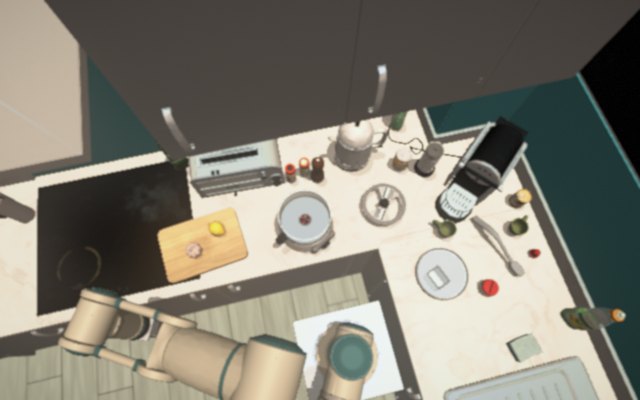

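View pics/w2.png

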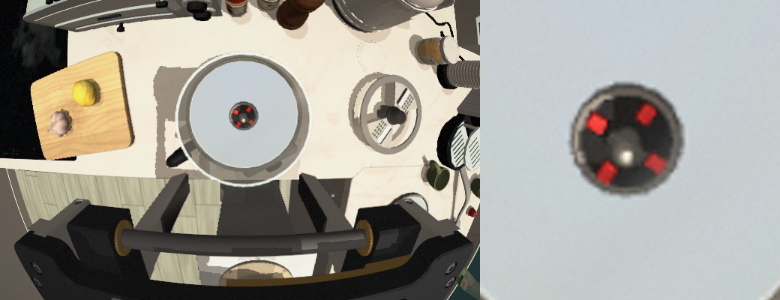

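The top view shows the bowl at (305,218), the disc at (383,204), and its bystanders well clear. The wrist view shows four red lugs diagonally round the spindle. I'll measure them, then look at the disc from above.

```bash
python3 - <<'E'
from h import *; import pickle
im,k=pickle.load(open("w1.pkl","rb")); I=im.astype(int)
m=((I[...,0]>130)&(I[...,1]<90)&(I[...,2]<90)).astype('u1')
n,l,s,c=cv2.connectedComponentsWithStats(m)
P=[]
for i in range(1,n):
    q=unproj(c[i],.098,k)[0]
    if s[i,4]>3 and np.hypot(q[0]-.483,q[1]-.036)<.03: P.append(q[:2]); print(s[i,4],q)
P=np.array(P); C=P.mean(0); a=np.arctan2(*(P-C).T[::-1]); print("lugs",C,np.degrees(a),np.hypot(*(P-C).T), "lug ang mod90",np.degrees(np.angle(np.exp(4j*a).mean())/4))
D=np.array([.490,-.273])
r.move_to([D[0]-.03,D[1],.25],down(0))
k=vision.get_calibration("wrist"); im=vision.snapshot("wrist"); pickle.dump((im,k),open("w2.pkl","wb"))
for n in ("disc_knob","disc","finger_opening"): print(n,[(np.round(d["at"],4).tolist(),round(d["score"],2)) for d in models.mark_of(n,"wrist")][:2])
g=np.linspace(.1,-.1,500); X,Y=np.meshgrid(D[0]+g,D[1]+g,indexing='ij')
p=proj(np.c_[X.ravel(),Y.ravel(),np.full(X.size,.044)],k).astype('f4').reshape(500,500,2)
cv2.imwrite("pics/d.png",cv2.remap(im,p[...,0],p[...,1],cv2.INTER_CUBIC)[:,:,::-1]); print(t.current_t(),t.current_joints())
E
```

```text
28 [0.49645385 0.02864055 0.098     ]
35 [0.49232313 0.04874918 0.098     ]
31 [0.47658074 0.02502343 0.098     ]
31 [0.47265028 0.0448753  0.098     ]
lugs [0.484502   0.03682212] [ -34.39333101   56.7452767  -123.87615262  145.80409816] [0.01448395 0.01426271 0.0142111  0.01432889] lug ang mod90 -33.93006576445968
disc_knob [([0.4889, -0.2725, 0.0586], 0.85)]
disc [([0.4896, -0.2718, 0.0023], 0.84)]
finger_opening []
4.4 [-6.63590987e-01  2.03682523e-01  1.55420927e+00  3.14006519e-04
  1.38300264e+00  9.05215089e-01]
```

View pics/d.png

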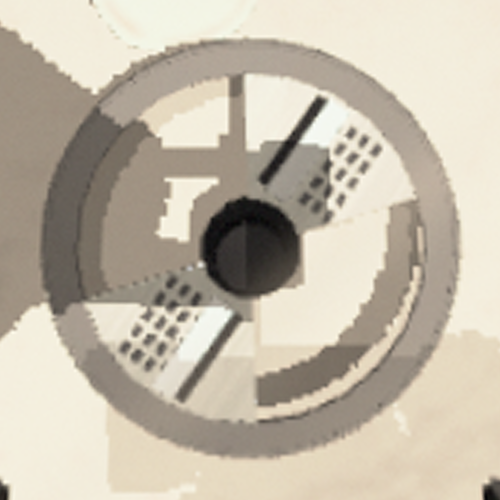

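The disc is centred about (251,248) in the rectified crop, with steel sectors along about -35.5° against lugs at -33.9° (mod 90), so they nearly line up already. Next: grasp, lift and re-measure.

View pics/w3.png

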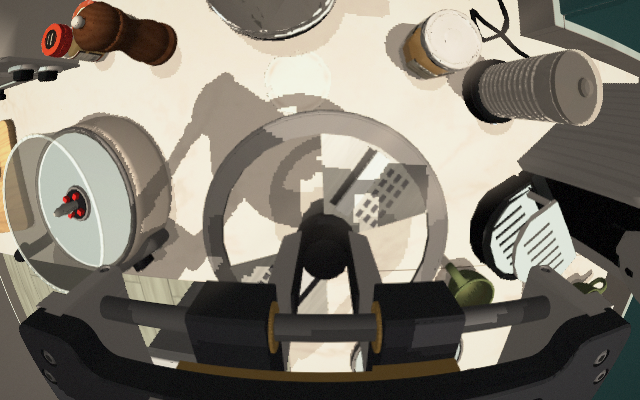

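The disc hangs level in the gripper with its knob centred at (325,255), and its yaw hasn't changed. I'll carry it over the spindle and lower it in stages, with a force guard on each.

```bash
python3 - <<'E'
from h import *
C=np.array([.4843,.0367]); y=.028
p=t.current_ee_pos()
r.move_l([p[0],p[1],.275],vel=.2)
r.move_l([*C,.275],rot=down(y),vel=.2)
r.hold(.2); print("over",f(),t.current_ee_pos().round(4))
c,im,k=disc_centre(.044+.275-.0745)
cv2.imwrite("pics/w4.png",im[:,:,::-1])
for z,v in ((.215,.1),(.196,.04)):
    g=r.move_l([*C,z],vel=v,guard=5); print(z,g,f(),t.current_ee_pos().round(4))
    if g: break
print(t.current_t())
E
```

```text
over [0.5, 0.2, -2.5] [0.4844 0.0361 0.2749]
disc centre [0.485  0.0362] rms 0.0057 n 50
0.215 False [-0.2, 0.6, -2.9] [0.4848 0.0367 0.2155]
0.196 False [-0.5, -0.4, -3.1] [0.4843 0.0367 0.1959]
12.1667
```

View pics/w4.png

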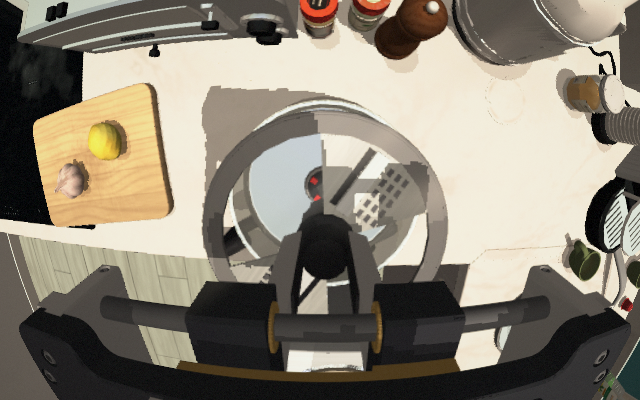

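The disc was centred over the bowl, and the spindle tip has entered the hole without contact. Now I'll push over the springs.

```bash
python3 - <<'E'
from h import *
C=np.array([.4843,.0367])
for z in (.186,.176,.171,.168,.165):
    g=r.move_l([*C,z],vel=.03,guard=18); print(z,g,f(),np.round(t.current_torque(),2),t.current_ee_pos().round(4),round(t.current_opening(),4))
    if g: break
print(t.current_t())
E
```

```text
0.186 False [-0.1, -0.4, -0.6] [-0.14  0.15  0.  ] [0.4844 0.0366 0.1861] 0.0261
0.176 True [-1.4, -0.4, -1.5] [-0.17  0.18  0.04] [0.4848 0.0365 0.1831] 0.0258
12.9083
```

```bash
python3 - <<'E'
from h import *
C=np.array([.4843,.0367])
for z in (.182,.180,.178,.176,.174,.172,.170,.168,.166,.1645):
    g=r.move_l([*C,z],vel=.02,guard=20); a=f(); r.hold(.05);print(z,g,a,f(),np.round(t.current_torque(),2),t.current_ee_pos().round(4))
    if g: break
print(t.current_t())
E
```

```text
0.182 False [0.1, -1.3, 3.5] [-1.1, -0.8, 3.4] [-0.11  0.22  0.03] [0.4847 0.0366 0.1825]
0.18 False [-0.6, -1.2, 1.6] [0.1, -1.1, 1.8] [-0.09  0.1  -0.02] [0.4845 0.0367 0.18  ]
0.178 False [-0.3, 0.1, 5.7] [-0.7, -0.6, 5.4] [-0.08  0.18 -0.07] [0.4846 0.0367 0.1784]
0.176 False [-1.2, -0.4, 5.8] [-1.0, -0.3, 6.2] [-0.1   0.29  0.02] [0.4847 0.0367 0.1765]
0.174 False [-1.1, -0.3, 6.4] [-0.2, -0.2, 6.0] [-0.09  0.22 -0.  ] [0.4847 0.0367 0.1746]
0.172 False [-0.9, -0.0, 7.0] [-1.4, -0.6, 6.3] [-0.09  0.3   0.04] [0.4847 0.0367 0.1727]
0.17 False [-0.5, 0.1, 7.6] [-0.3, -0.3, 7.1] [-0.12  0.36 -0.04] [0.4847 0.0367 0.1707]
0.168 False [-0.4, 0.2, 6.8] [-1.3, -0.4, 6.1] [-0.11  0.26 -0.01] [0.4847 0.0367 0.1686]
0.166 False [0.0, -1.8, 6.7] [-1.5, -0.9, 6.7] [-0.08  0.25 -0.02] [0.4847 0.0367 0.1666]
0.1645 False [-0.4, -1.2, 7.3] [-1.6, -0.3, 7.8] [-0.1   0.33  0.01] [0.4847 0.0367 0.1652]
15.9083
```

```bash
python3 - <<'E'
from h import *
C=np.array([.4843,.0367])
for z in (.1635,.1625,.1615,.1605,.1595,.1585,.1575):
    g=r.move_l([*C,z],vel=.02,guard=12); a=f(); r.hold(.05);print(z,g,a,f(),t.current_ee_pos().round(4))
    if g or f()[2]>14: break
c,im,k=disc_centre(.134); cv2.imwrite("pics/w5.png",im[:,:,::-1])
print(t.current_t())
E
```

```text
0.1635 False [-1.5, -0.7, 8.6] [-0.8, -1.1, 9.6] [0.4847 0.0367 0.1644]
0.1625 False [-3.0, -0.6, 14.5] [-3.0, -0.3, 14.5] [0.4849 0.0367 0.1644]
disc centre [0.4855 0.0369] rms 0.006 n 48
16.6083
```

View pics/w5.png

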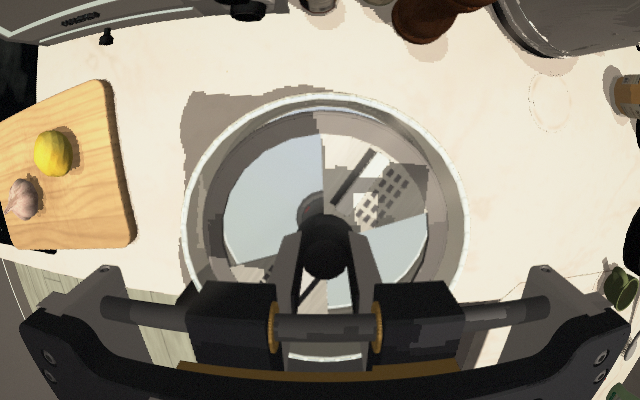

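The hard stop came at TCP z = 0.1644, which is exactly home height, and the picture shows the disc level in the bowl. Now I'll turn it anticlockwise in two long strokes on the knob.

```bash
cat >> h.py <<'E'
C2=[.4849,.0367,.1648]
def stroke(y0,dy,n):
    gripper_to(.05,30)
    q=inverse_kinematics(C2,down(y0)); print("ik",np.round(q,3))
    j=np.array(t.current_joints()); want=q[0]+1.571-y0  # j6 for unwrapped yaw
    q=np.array(q); q[5]=want; r.movej(q)
    print("at",t.current_ee_pos().round(4),f())
    gripper_to(0,35); print("grip",round(t.current_opening(),4),f())
    for i in range(n):
        q[5]-=dy/n; r.movej(q); print(f(),np.round(t.current_torque()[2],2),t.current_ee_pos().round(4))
    print("yaw",yaw_now(),"j6",t.current_joints()[5],"t",t.current_t())
E
python3 - <<'E'
from h import *
stroke(-.95,1.0,2)
E
```

```text
ik [-0.068  0.192  1.793 -0.     1.157  2.453]
at [0.4849 0.0367 0.1648] [0.1, 0.3, 0.0]
grip 0.0261 [-2.2, -1.0, 1.2]
[-3.1, -1.3, 2.2] 0.0 [0.4845 0.0366 0.1648]
[-2.0, -0.3, 3.4] -0.01 [0.4846 0.0368 0.1648]
yaw 0.0469673975729784 j6 1.4561038600420533 t 19.7167
```

```bash
python3 - <<'E'
from h import *
q=np.array(t.current_joints()); 
for i in range(4):
    q[5]-=1.0; r.movej(q); print(f(),np.round(t.current_torque()[2],2),t.current_ee_pos().round(4))
    if i==0: im=vision.snapshot("wrist"); cv2.imwrite("pics/w6.png",im[:,:,::-1])
print("yaw",yaw_now(),t.current_t())
im2=vision.snapshot("wrist"); cv2.imwrite("pics/w6.png",np.vstack([cv2.resize(im,(480,300)),cv2.resize(im2,(480,300))])[:,:,::-1])
E
```

```text
[-4.1, -0.2, 4.0] -0.12 [0.484  0.0371 0.1648]
[-4.7, -0.2, 4.9] -0.11 [0.4835 0.0368 0.1647]
[-4.9, 0.4, 5.8] -0.11 [0.4837 0.0363 0.1648]
[-4.8, -0.9, 4.8] -0.07 [0.4839 0.0361 0.1648]
yaw -2.2362439080105365 23.5333
```

View pics/w6.png

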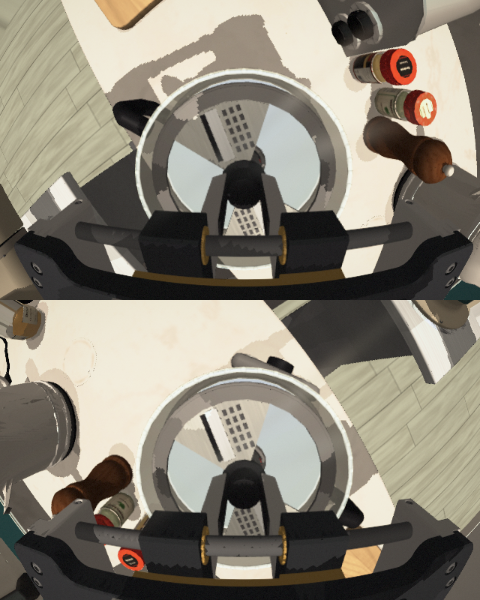

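The disc turns with the gripper without slipping: its sectors keep the same place relative to the fingers in both views. Second stroke next.

```bash
python3 - <<'E'
from h import *; import h
h.C2=[.4846,.0367,.1648]
stroke(-.95,5.0,5)
z=t.current_ee_pos()
# press gently to make sure it is home
g=r.move_l([h.C2[0],h.C2[1],.1632],vel=.01,guard=10); r.hold(.15); print("press",g,f(),t.current_ee_pos().round(4))
im=vision.snapshot("wrist")
gripper_to(.06); r.hold(.2); print(f(),t.current_ee_pos().round(4))
r.move_l([h.C2[0],h.C2[1],.30],vel=.12); r.hold(.4); print(f(),t.current_t())
im2=vision.snapshot("wrist")
print([(np.round(d["at"],4).tolist(),round(d["score"],2)) for n in ("disc","disc_knob") for d in models.mark_of(n,"wrist")[:1]])
cv2.imwrite("pics/w7.png",np.vstack([cv2.resize(im,(480,300)),cv2.resize(im2,(480,300))])[:,:,::-1])
E
```

```text
ik [-0.068  0.192  1.794 -0.     1.156  2.453]
at [0.4846 0.0367 0.1648] [1.2, 0.8, 0.4]
grip 0.0263 [-2.2, -2.0, 2.2]
[-1.7, -0.5, 1.3] -0.07 [0.4843 0.0367 0.1648]
[-3.8, 0.3, 5.4] -0.04 [0.4839 0.037  0.1648]
[-5.3, 0.1, 6.3] -0.16 [0.4836 0.0366 0.1648]
[-5.2, -0.0, 5.3] -0.07 [0.4838 0.0364 0.1648]
[-4.6, -1.1, 4.9] -0.09 [0.4839 0.0364 0.1648]
yaw -2.233660190700156 j6 -2.5461975979831837 t 33.4917
press True [-1.5, -0.8, 4.5] [0.4836 0.0362 0.1648]
[0.1, -0.2, -0.3] [0.4818 0.0365 0.1641]
[-0.2, -1.1, 0.0] 36.4833
[([0.4804, 0.0384, 0.091], 0.67), ([0.4824, 0.0386, 0.149], 0.83)]
```

View pics/w7.png

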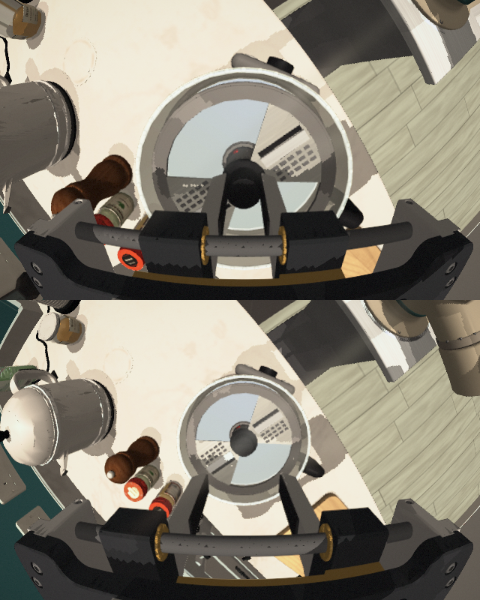

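The disc sits level and centred in the bowl. I'll check its final angle, which should have the sectors at about -1° mod 180 if nothing slipped.

```bash
python3 - <<'E'
from h import *
k=vision.get_calibration("wrist"); im=vision.snapshot("wrist")
D=np.array([.482,.038])
g=np.linspace(.1,-.1,500); X,Y=np.meshgrid(D[0]+g,D[1]+g,indexing='ij')
p=proj(np.c_[X.ravel(),Y.ravel(),np.full(X.size,.134)],k).astype('f4').reshape(500,500,2)
cv2.imwrite("pics/e.png",cv2.remap(im,p[...,0],p[...,1],cv2.INTER_CUBIC)[:,:,::-1])
E
```

```text
(no output)
```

View pics/e.png

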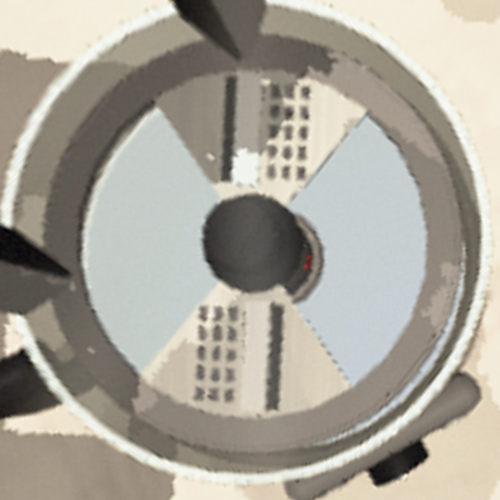

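The sectors lie at about -2°, as expected after 10 rad without slip. The disc is home and released.

```bash
python3 - <<'E'
from h import *
print(r.sign_off(), t.current_t())
E
```

```text
the job is handed in; nothing more can be done
the job is handed in; nothing more can be done
```

The slicing disc is fully home on the drive, was turned about 10 rad (1.6 turns) anticlockwise, and has been released at rest; the job is handed in, but no verdict came back.

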